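# Cock and trip the spring striker to drive the pin home

### The arm

A 6-joint arm with a two-finger parallel gripper is mounted at the origin on the work surface. World frame = base frame: x ahead of the robot, y to its left, z up, the work surface at z = 0. Lengths are in mm, angles in rad, forces in N, time in s.
With the tool pointing down it reaches from about 325 to 850 mm from the base axis. Payload 4.4 kg.
Tool frame: the origin (TCP) lies midway between the tips of the shut fingers; the grasp point (between the pads) lies 19 mm behind it; z points along the fingers, y is the line along which they close (so a half turn about z gives the same grasp; the last joint's range is limited). The gripper opens to 94 mm and grips with 3 to 60 N. Pads are 16 mm wide; open, the fingers measure 119 mm over their backs; the gripper's body (75 mm by 177 mm) begins 78 mm behind the grasp point.
Start: joints at [-1.46, 0.207, 1.542, -0, 1.393, -0.15], TCP at [148.253, -555.561, 205.447] pointing down, gripper open.
Joint ranges: [-2.73, 2.73], [-0.86, 2.22], [0.23, 2.46], [-1.11, 4.25], [0.08, 2.63], [-2.82, 2.82]. Speed limits (rad/s): [2.79, 2.79, 3.14, 3.14, 3.14, 3.14].

### API

Orientations are given as a 3x3 rotation matrix whose columns are the frame's x, y, z axes.
In Python, from station import get_state, grab_frame, hand_in gives the robot as it stands. The module is installed in compiled form; this text tells all that it offers.
- The arm moves only by the tool play_rows, never from a script. Its argument "rows" is a list of rows, each a list of 6 numbers: the shift along the tool's x, y, z in mm, then the turn, a rotation vector about the tool's x, y, z in rad. A call has 1 to 20 rows; each row is the pose to reach, as a shift and turn from the pose commanded when the call began, along the tool's axes at that moment; what a row does not reach only later rows make up. A row lasts 1/10 s, in which the tool goes at most 50 mm and 8.59 degrees, less where a joint would pass 70% of its speed; a pose out of reach is approached as far as the arm can. A call with a gripper value outside its range is refused whole. "jaw" is the closure, from 0 (fully open) to 1 (shut), set as the call begins (left out, the last holds). The fingers move at their own pace and stop on an object; "squeeze" is the grip in N (left out, the last holds). Time passes only in rows, so rows that repeat a pose let the fingers close. It gives the time, the measured TCP pose, the force, the opening and the grip force at its end, in the units of the state.
- get_state(): the state, without advancing time (a new reading comes with each control period).
- grab_frame(name): name is "scene" or "top" or "wrist"; returns a dict with "image" (400x640x3 uint8, blue, green, red), "depth" (400x640 float32, mm along the optical axis (not along the pixel's ray), 0 where there is no reading), "intrinsics" (3x3 intrinsics, pixels), "camera_from_world" (4x4, takes a point from world to camera coordinates). Camera axes: x right, y down, z forward; pixel columns grow to the right and rows downward; lengths in mm; the calibration is good to about 2 mm. The wrist camera is an equidistant fisheye: a pixel r from the principal point sees the ray r / f radians off the axis. A picture is of the moment at which its call begins.
- hand_in(): hands the job in; it is judged then, once.
The state is a dict: "clock": time; "joint_positions": joint angles; "joint_velocities": joint speeds; "joint_torque": joint torques, N m; "tcp_pos": TCP position; "orientation": TCP orientation; "ft_force": force on the tool from outside, world axes, zero at the start; "wrist_torque": the same for the moment, N m; "grip_width": finger opening in mm; "grip_force": force on a finger pad.
Only numpy, scipy, OpenCV 4.12 (cv2) and the standard library are available. Lean on these libraries where they do the work, as an engineer would, in place of code of your own. Each camera call takes 0.05 s, during which the arm holds its last target. There are 200 camera calls.

### The job

Drive the pin fully home in the blue tube with the spring striker: draw the striker back by its upright post until its sear catches and holds it cocked, ease off and let go, then push the trigger tab so that the striker flies and hits the pin. Once the sear has caught go no farther than a light touch on the rubber buffer - never force the striker hard against it; do not push the pin by hand, leave the other tools where they are, and finish with the striker uncocked and your hands off.

Things in the scene. Friction and masses are not known exactly. Their poses are not given: they have to be found in the camera images.
- setter: Pin setter: fixed grey base plate, x -55 to 125, y -205 to 265 mm in its frame, 12 mm thick. Origin on the bench under the striker's pivot; z up, x across (away from the robot at yaw 0), y along the plate to the vice. The vice jaws (tops at z 54) hold an upright blue tube, 46 mm in diameter, top z 121, axis at x 80, y 200. A coil spring over the pivot reaches z 97 mm, radius 24.
- striker_angle (a joint): Striker about its vertical pivot, rad: 0 = bar along the setter's +y, head where the pin is home; grows counter-clockwise from above (towards -x). Starts at about 0.05, resting on the pin. The sear catches somewhere from 0.72 to 1.23 (a hand-set catch, not known); let go just past that, the striker falls back on the sear and stays.
- striker: Sprung striker: steel bar 22 mm wide, z 60 to 74, with a 40 mm cube head (z 48 to 88) at 200 mm from the pivot. Origin on the bench under the pivot; bar along its own +y. Spring torque 0.8 N m/rad x (angle + 0.6 rad): 4 N at the post at the start, 8 to 12 N where it catches; the sear rubs with up to 1 N before it snaps in. Once released it sweeps 225 mm round the pivot.
- post_top (a point): Centre of the top of the striker's upright black cocking post: round, 20 mm in diameter, z 74 to 138 mm, 120 mm from the pivot on the bar. It turns with the striker. Grip it from above or pull it from behind, along its arc.
- tab_top (a point): Centre of the top of the trigger tab: an upright steel plate 24 x 8 mm, z 48 to 114, on the trigger lever at the -y end of the setter. Its 24 mm side runs along (0.54, 0.84) of the setter frame. Push it broadside towards (-0.84, 0.54) of that frame: when cocked it takes about 7 to 10 N and trips after 8 to 12 mm; travel ends at 22 mm; a spring returns it.
- buffer: Rubber-tipped buffer plunger, 16 mm in diameter, z 41 mm, under the bar on the +x side of the pivot; origin at its face, own x is the way it gives, 4.5 N per mm. The striker's catch meets it about 0.05 rad after the sear has caught; then the force at the post climbs by about 1 N per mm. Over 15 N on the buffer (7 N at the post on top of the spring) overloads it.
- pin: Steel drive pin in the side boss of the tube, with a 16 mm square head; origin at the centre of the head's struck face, z 68 mm; its x is the driving direction.
- pin_depth (a joint): How far the pin has been driven, m: 0 = 9 mm proud, 0.009 = fully home. A tight fit (26 N) that the spring's steady push does not move; one blow from the cocked position drives it home.
- wrench: Bystander: an open-ended wrench 190 mm long lying on the bench.
- screwdriver: Bystander: a screwdriver lying on the bench.
- oil_can: Bystander: a closed grey can, 56 mm in diameter, 120 mm high, standing on the bench; origin under its centre.

How it is judged:
By the outcome, as a careful person would: the job done as asked, in the order asked, and still so for the second after the job is handed in, with the robot touching nothing.
It also fails if it takes over 72 s, if anything falls off the work surface, if the arm or the gripper's body presses on something with over 40 N, if the wrist force passes 120 N, or if a joint passes its speed limit or range.

## Working session

There is one attempt and no reset: what is moved stays moved. The work goes in short steps, Python scripts to look and compute and a tool call to move; the robot and the scene stay as the last step left them, time stands still between calls to the robot, and variables do not carry over. Pictures are saved under pics/ and viewed, at most 10 in all, crops included, and the job is handed in when it is done.

Besides the shell and the picture viewer there is one more tool, called after ">>>" as name([rows], argument=value, ...), one row to a line, values as JSON. play_rows: Moves the arm, as the interface text tells. Its arguments: {"type":"object","properties":{"rows":{"type":"array"},"jaw":{"type":"number"},"squeeze":{"type":"number"}},"required":["rows"]}

```bash
mkdir -p pics; cat > h.py <<'E'
import numpy as np,cv2
from station import *
def cast(f,u,v,z):
    K=f["intrinsics"];T=np.array(f["camera_from_world"]);R=T[:3,:3];c=-R.T@T[:3,3]
    d=R.T@np.linalg.inv(K)@np.array([u,v,1.]);return c+d*(z-c[2])/d[2]
def pts(f):
    K=np.array(f["intrinsics"]);T=np.array(f["camera_from_world"]);d=f["depth"]
    v,u=np.mgrid[:400,:640];P=np.stack([(u-K[0,2])/K[0,0]*d,(v-K[1,2])/K[1,1]*d,d],-1)
    return (P-T[:3,3])@T[:3,:3]
E
python3 - <<'E'
from h import *
s=get_state();print(s)
for n in("top","scene"):
    f=grab_frame(n);cv2.imwrite(f"pics/{n}0.png",f["image"]);np.savez(f"{n}0.npz",**f);print(n,f["intrinsics"],f["camera_from_world"])
E
```

```text
{'clock': 0.0, 'joint_positions': array([-1.46049995e+00,  2.07404356e-01,  1.54294047e+00, -1.61261299e-05,
        1.39348488e+00, -1.50508401e-01]), 'joint_velocities': array([-5.72754244e-04, -6.82374388e-04, -4.10208408e-04,  4.15988477e-04,
        1.06796356e-03, -7.07636988e-05]), 'joint_torque': array([-1.71524898e-03, -3.70886135e+01, -2.81416976e+01,  6.96209050e-02,
        3.61443346e-02, -1.65802735e-04]), 'tcp_pos': array([ 148.15840777, -554.75566169,  204.30608841]), 'orientation': array([[ 9.66182077e-01,  2.57860669e-01, -2.62015800e-04],
       [ 2.57860604e-01, -9.66179576e-01,  2.22171324e-03],
       [ 3.19738149e-04, -2.21414307e-03, -9.99997498e-01]]), 'ft_force': array([ 0.4472436 , -0.05991874, -0.35285835]), 'wrist_torque': array([0.00442128, 0.00780599, 0.0142157 ]), 'grip_force': 0.0, 'grip_width': 94.19484889297225}
top [[486.17779639   0.         326.03781202]
 [  0.         486.17779639 196.51433919]
 [  0.           0.           1.        ]] [[ 5.60558816e-03 -9.99966705e-01  5.93016118e-03  7.00113171e+00]
 [-9.85251746e-01 -6.53710861e-03 -1.70986151e-01  5.65375175e+02]
 [ 1.71019224e-01 -4.88422371e-03 -9.85255586e-01  1.23077351e+03]
 [ 0.00000000e+00  0.00000000e+00  0.00000000e+00  1.00000000e+00]]
scene [[393.07476513   0.         322.54868694]
 [  0.         393.07476513 194.9700333 ]
 [  0.           0.           1.        ]] [[ 1.57949945e-01  9.87367120e-01 -1.25691854e-02 -1.09019648e+02]
 [ 6.64440942e-01 -1.15690141e-01 -7.38331921e-01 -2.94212049e+02]
 [-7.30458794e-01  1.08268005e-01 -6.74320391e-01  1.44770808e+03]
 [ 0.00000000e+00  0.00000000e+00  0.00000000e+00  1.00000000e+00]]
```

View pics/top0.png

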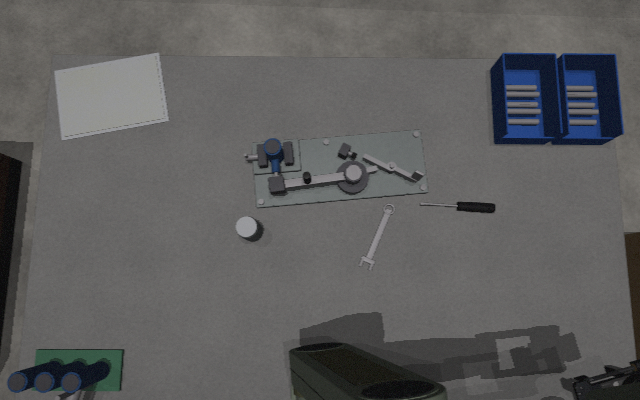

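View pics/scene0.png

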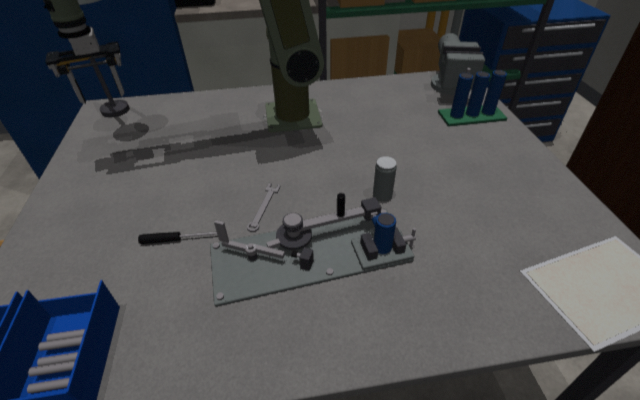

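The top view shows the plate with corners near (251,148), (421,131), (427,191) and (259,207), the tube at (273,148), and the post at (307,177). The pivot is at (353,174), the tab at (418,176), and the oil can at (247,228). The scene view agrees: post at (341,197), tab at (222,232), tube at (385,220).

```bash
python3 - <<'E'
from h import *
f=dict(np.load("top0.npz"));g=dict(np.load("scene0.npz"))
P=pts(f)
h=f["image"].astype(int)
# plate mask: depth z 8..18 in region
Z=P[...,2];m=np.zeros((400,640),np.uint8);m[120:215,240:440]=((Z>7)&(Z<150))[120:215,240:440]
n,l,st,_=cv2.connectedComponentsWithStats(m);k=1+np.argmax(st[1:,4]);print(st[k])
q=P[(l==k)&(Z<18)][:,:2].astype(np.float32)
r=cv2.minAreaRect(q);print("plate rect",r)
b=cv2.boxPoints(r);print(b)
c=np.array(r[0]);
# long axis direction towards +y world
e=[b[1]-b[0],b[2]-b[1]];e=max(e,key=np.linalg.norm);e=e/np.linalg.norm(e);e*=np.sign(e[1])
ey=e;ex=np.array([ey[1],-ey[0]]);o=c-ex*35-ey*30
print("yaw",np.arctan2(ex[1],ex[0]),"origin",o)
def w2(x,y):return o+ex*x+ey*y
print("tube pred",w2(80,200))
def blob(P,name,zlo,zhi,roi):
    u0,u1,v0,v1=roi;S=P[v0:v1,u0:u1].reshape(-1,3);s=S[(S[:,2]>zlo)&(S[:,2]<zhi)];print(name,len(s),s.mean(0) if len(s) else"",np.ptp(s,axis=0) if len(s) else"",((s.mean(0)[:2]-o)@np.c_[ex,ey]) if len(s) else "")
blob(P,"tube",112,128,(255,295,130,165));blob(P,"post",125,145,(295,320,165,190));blob(P,"tab",100,122,(405,430,165,190));blob(P,"spring",88,104,(335,370,160,190));blob(P,"can",112,128,(230,265,210,245));blob(P,"head",80,95,(262,295,170,200))
Q=pts(g)
blob(Q,"post",125,145,(330,352,185,220));blob(Q,"tab",100,122,(212,232,215,245));blob(Q,"tube",112,128,(370,400,210,250));blob(Q,"spring",88,104,(275,310,205,245))
cv2.imwrite("pics/c1.png",cv2.resize(f["image"][125:215,240:435],(780,360),interpolation=cv2.INTER_CUBIC))
E
```

```text
[  244   130   185    78 10531]
plate rect ((651.8714599609375, -19.606704711914062), (181.667724609375, 483.78765869140625), 5.3692097663879395)
[[ 538.80133  212.72617]
 [ 584.071   -268.93884]
 [ 764.9416  -251.93958]
 [ 719.67194  229.72543]]
yaw 0.09371049 origin [619.83223009 -52.75014544]
tube pred [680.7665391  153.85820818]
tube 256 [680.12347946 146.70670754 119.57155433] [46.61332467 43.80325631 14.85052168] [ 78.69056863 192.940056  ]
post 54 [602.6166341   59.09912543 136.59686234] [17.26578928 17.72334445 15.61310759] [ -6.67394494 112.96944079]
tab 42 [ 616.71347679 -225.39338992  109.63653675] [15.59719076 21.76530997 17.50530553] [ -19.2598833  -171.59391971]
spring 268 [620.42201113 -59.41175019  94.54280058] [46.95390438 44.08343309 12.28524532] [-0.03615564 -6.68756399]
can 353 [477.60439344 206.29047548 118.81087938] [51.59527292 51.77155921 12.68182472] [-117.36448594  271.21279089]
head 245 [591.62986332 137.91689945  86.50901799] [58.78633904 44.69647706 13.25824452] [-10.23726356 192.469462  ]
post 66 [608.1876904   57.26201444 134.64861509] [20.3778454  17.61748689 15.73931153] [ -1.29923701 110.61908771]
tab 63 [ 621.90717049 -226.45439104  109.32147501] [15.80795915 22.51478533 14.24823034] [ -14.18825901 -173.1362571 ]
tube 267 [685.96847758 145.0771903  120.11562252] [45.42707717 44.08013195 12.30462111] [ 84.35744168 190.77075216]
spring 259 [625.98854653 -60.29602326  95.3515291 ] [48.21053013 46.96327681 11.92553958] [ 5.4232115  -8.08883681]
```

View pics/c1.png

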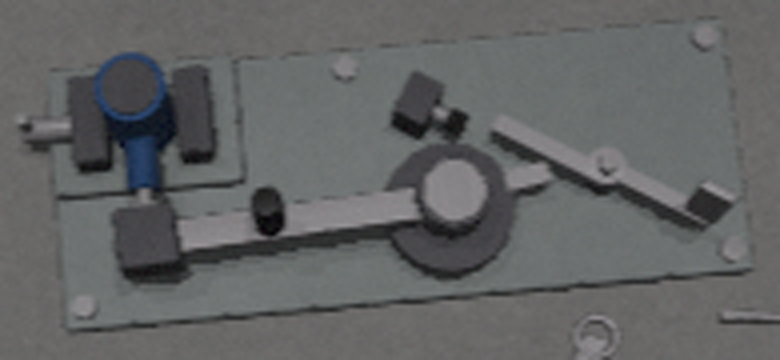

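>>> play_rows([
  [33,-26,0,0,0,-0.08],
  [67,-53,0,0,0,-0.16],
  [100,-79,0,0,0,-0.24],
  [133,-105,0,0,0,-0.32],
  [167,-132,0,0,0,-0.4],
  [200,-158,0,0,0,-0.48],
  [233,-184,0,0,0,-0.56],
  [267,-211,0,0,0,-0.65],
  [300,-237,0,0,0,-0.73],
  [333,-263,0,0,0,-0.81],
  [367,-290,0,0,0,-0.89],
  [400,-316,0,0,0,-0.97],
  [433,-342,0,0,0,-1.05],
  [467,-369,0,0,0,-1.13],
  [500,-395,0,0,0,-1.21],
  [533,-421,0,0,0,-1.29],
  [567,-448,0,0,0,-1.37],
  [600,-474,0,0,0,-1.453],
  [600,-474,0,0,0,-1.453],
  [600,-474,0,0,0,-1.453],
], jaw=0, squeeze=25)

```text
clock: 2.1
tcp_pos: [605.3, 57.8, 204.4]
orientation: [[-0.144, 0.99, -0.002], [0.99, 0.144, -0.0], [-0.0, -0.002, -1.0]]
ft_force: [-0.5, -0.4, 0.8]
grip_width: 94.0
grip_force: 0.0
```

```bash
cat >> h.py <<'E'
def wcast(f,u,v,z):
    K=np.array(f["intrinsics"]);T=np.array(f["camera_from_world"]);R=T[:3,:3];c=-R.T@T[:3,3]
    p=np.array([u-K[0,2],v-K[1,2]]);r=np.hypot(*p);t=r/K[0,0]
    d=R.T@np.array([*(np.sin(t)*p/r),np.cos(t)]);return c+d*(z-c[2])/d[2]
E
python3 - <<'E'
from h import *
s=get_state();print(s["clock"],s["tcp_pos"],s["orientation"],s["joint_positions"],s["ft_force"])
f=grab_frame("wrist");cv2.imwrite("pics/w1.png",f["image"]);np.savez("w1.npz",**f);print(f["intrinsics"],f["camera_from_world"])
E
```

```text
2.1 [605.27013201  57.753218   204.4035356 ] [[-1.43784316e-01  9.89606819e-01 -2.10096949e-03]
 [ 9.89609034e-01  1.43783616e-01 -4.81243555e-04]
 [-1.74156912e-04 -2.14833366e-03 -9.99997677e-01]] [-4.67930132e-02  2.78135609e-01  1.45576285e+00 -5.86580046e-04
  1.40977038e+00 -1.90982594e-01] [-0.53920155 -0.44818837  0.82679442]
[[309.70691629   0.         323.52917275]
 [  0.         309.70691629 204.79720835]
 [  0.           0.           1.        ]] [[ 9.89537232e-01  1.44253177e-01 -2.66229297e-03 -6.07291281e+02]
 [ 1.38905179e-01 -9.47538358e-01  2.87882636e-01 -5.78773760e+01]
 [ 3.90053600e-02 -2.85240393e-01 -9.57661997e-01  3.83843746e+02]
 [ 0.00000000e+00  0.00000000e+00  0.00000000e+00  1.00000000e+00]]
```

View pics/w1.png

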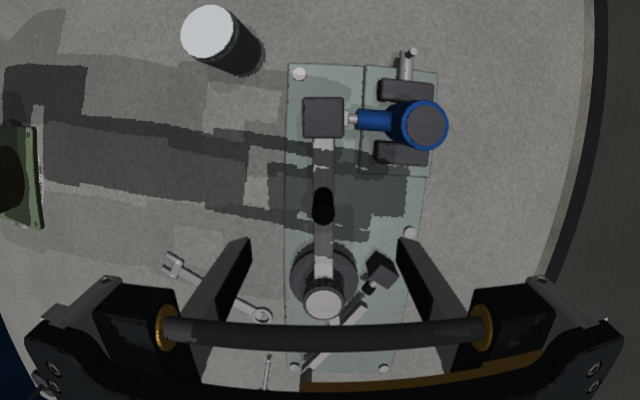

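The wrist view shows the post as a black streak around (323,188)-(323,226), the coil spring's top at (324,303), the head at (323,118), the tube's top at (423,126) and the oil can's top at (208,33).

```bash
python3 - <<'E'
from h import *
f=dict(np.load("w1.npz"))
T=f["camera_from_world"];print("cam",-T[:3,:3].T@T[:3,3])
m=(f["image"].max(2)<35).astype(np.uint8);m[:180]=0;m[232:]=0;m[:,:305]=0;m[:,342:]=0
v,u=np.nonzero(m);print(u.min(),u.max(),v.min(),v.max(),u.mean())
for v0 in(v.min(),v.max()):print(u[np.abs(v-v0)<6].min(),u[np.abs(v-v0)<6].max())
for p in[(323,v.max(),138),(323,v.max()-8,138),(323,v.max()-16,138),(323,v.min(),74),(324,303,97),(423,126,121),(208,33,120),(323,102,88)]:print(p,wcast(f,*p))
E
```

```text
cam [594.00483686 142.25040354 382.63767237]
312 334 187 224 322.8044077134986
314 331
313 333
(323, np.int64(224), 138) [605.96256236  52.62146481 138.        ]
(323, np.int64(216), 138) [604.93987596  59.66370057 138.        ]
(323, np.int64(208), 138) [603.93483407  66.5830809  138.        ]
(323, np.int64(187), 74) [603.2941387   69.07563852  74.        ]
(324, 303, 97) [622.51073294 -54.95477585  97.        ]
(423, 126, 121) [679.45646045 147.15156758 121.        ]
(208, 33, 120) [482.05351615 204.67094301 120.        ]
(323, 102, 88) [591.04232407 153.705781    88.        ]
```

>>> play_rows([
  [1,0,35,0,0,0],
  [1,0,70,0,0,0],
  [1,0,104,0,0,0],
  [1,0,104,0,0,0],
  [1,0,104,0,0,0],
], jaw=0.5)

```text
clock: 2.65
tcp_pos: [604.8, 57.0, 101.5]
orientation: [[-0.141, 0.99, -0.001], [0.99, 0.141, -0.0], [0.0, -0.001, -1.0]]
ft_force: [0.4, -0.1, 0.1]
grip_width: 57.4
grip_force: 0.0
```

>>> play_rows([
  [0,0,0,0,0,0],
  [0,0,0,0,0,0],
  [0,0,0,0,0,0],
  [0,0,0,0,0,0],
  [0,0,0,0,0,0],
  [0,0,0,0,0,0],
  [0,0,0,0,0,0],
  [0,0,0,0,0,0],
], jaw=1, squeeze=20)

```text
clock: 3.45
tcp_pos: [604.4, 57.9, 102.2]
orientation: [[-0.143, 0.99, -0.003], [0.99, 0.143, -0.001], [-0.0, -0.003, -1.0]]
ft_force: [-4.9, -0.1, 5.9]
grip_width: 19.4
grip_force: 20.0
```

>>> play_rows([
  [-0.1,-5.9,0,0,0,-0.05],
  [-0.6,-11.9,0,0,0,-0.1],
  [-1.3,-17.8,0,0,0,-0.15],
  [-2.4,-23.6,0,0,0,-0.2],
  [-3.7,-29.4,0,0,0,-0.25],
  [-5.3,-35.2,0,0,0,-0.3],
  [-7.2,-40.8,0,0,0,-0.35],
  [-9.4,-46.3,0,0,0,-0.4],
  [-11.9,-51.8,0,0,0,-0.45],
  [-14.6,-57.1,0,0,0,-0.5],
  [-17.5,-62.2,0,0,0,-0.55],
  [-20.8,-67.2,0,0,0,-0.6],
  [-20.8,-67.2,0,0,0,-0.6],
  [-20.8,-67.2,0,0,0,-0.6],
])

```text
clock: 4.85
tcp_pos: [543.8, 29.7, 102.2]
orientation: [[-0.676, 0.737, 0.004], [0.737, 0.676, 0.003], [-0.001, 0.005, -1.0]]
ft_force: [3.8, 5.0, -1.3]
grip_width: 19.6
grip_force: 20.0
```

```bash
cat >> h.py <<'E'
def rep(O=np.array([621.5,-59.5])):
    s=get_state();p=s["tcp_pos"][:2]-O;th=np.arctan2(-p[0],p[1])-0.094;r=np.hypot(*p)
    t=np.array([-p[1],p[0]])/r;F=s["ft_force"]
    yaw=np.arctan2(s["orientation"][1,0],s["orientation"][0,0])-np.pi/2-.094
    print("t%.2f th %.3f yaw %.3f r %.1f pull %.2f (spring %.2f) rad %.2f fz %.2f"%(s["clock"],th,yaw,r,-F[:2]@t,(th+.6)*6.67,F[:2]@p/r,F[2]),s["grip_width"],s["grip_force"])
E
python3 -c "from h import *;rep()"
```

```text
t4.85 th 0.622 yaw 0.648 r 118.2 pull 6.21 (spring 8.15) rad 1.27 fz -1.35 19.59146962424954 20.016384422779083
```

>>> play_rows([
  [0,-3,0,0,0,-0.025],
  [-0.1,-6,0,0,0,-0.05],
  [-0.1,-6,0,0,0,-0.05],
  [-0.1,-6,0,0,0,-0.05],
])

```text
clock: 5.25
tcp_pos: [539.7, 25.8, 102.1]
orientation: [[-0.712, 0.702, 0.005], [0.702, 0.712, 0.003], [-0.001, 0.006, -1.0]]
ft_force: [4.5, 5.3, -1.2]
grip_width: 20.1
grip_force: 20.0
```

>>> play_rows([
  [0,-2.4,0,0,0,-0.02],
  [-0.1,-4.8,0,0,0,-0.04],
  [-0.1,-4.8,0,0,0,-0.04],
  [-0.1,-4.8,0,0,0,-0.04],
])

```text
clock: 5.65
tcp_pos: [536.4, 22.5, 102.2]
orientation: [[-0.74, 0.673, 0.005], [0.673, 0.74, 0.004], [-0.001, 0.006, -1.0]]
ft_force: [3.0, 6.4, -1.1]
grip_width: 19.8
grip_force: 20.0
```

```bash
python3 -c "from h import *;rep()"
```

```text
t5.65 th 0.710 yaw 0.739 r 118.2 pull 6.73 (spring 8.74) rad 2.27 fz -1.11 19.77808569209611 20.015069246292114
```

>>> play_rows([
  [0,-2.4,0,0,0,-0.02],
  [-0.1,-4.8,0,0,0,-0.04],
  [-0.1,-4.8,0,0,0,-0.04],
  [-0.1,-4.8,0,0,0,-0.04],
])

```text
clock: 6.05
tcp_pos: [533.1, 19.0, 102.1]
orientation: [[-0.766, 0.643, 0.004], [0.643, 0.766, 0.004], [-0.001, 0.006, -1.0]]
ft_force: [3.3, 6.0, -0.9]
grip_width: 19.8
grip_force: 20.0
```

```bash
python3 -c "from h import *;rep()"
```

```text
t6.05 th 0.751 yaw 0.779 r 118.2 pull 6.66 (spring 9.01) rad 1.51 fz -0.89 19.752274749758662 20.015518963336945
```

>>> play_rows([
  [0,-2.4,0,0,0,-0.02],
  [-0.1,-4.8,0,0,0,-0.04],
  [-0.1,-4.8,0,0,0,-0.04],
  [-0.1,-4.8,0,0,0,-0.04],
])

```text
clock: 6.45
tcp_pos: [530.1, 15.4, 102.1]
orientation: [[-0.791, 0.612, 0.004], [0.612, 0.791, 0.004], [-0.001, 0.006, -1.0]]
ft_force: [4.2, 8.0, -0.0]
grip_width: 20.1
grip_force: 20.0
```

```bash
python3 -c "from h import *;rep()"
```

```text
t6.45 th 0.790 yaw 0.819 r 118.2 pull 8.82 (spring 9.27) rad 1.79 fz -0.03 20.056747690778945 20.016894042491913
```

>>> play_rows([
  [0,-1.2,0,0,0,-0.01],
  [0,-1.2,0,0,0,-0.01],
  [0,-1.2,0,0,0,-0.01],
])

```text
clock: 6.75
tcp_pos: [529.5, 14.6, 102.1]
orientation: [[-0.797, 0.604, 0.005], [0.604, 0.797, 0.005], [-0.001, 0.006, -1.0]]
ft_force: [4.1, 7.5, -0.6]
grip_width: 19.6
grip_force: 20.0
```

```bash
python3 -c "from h import *;rep()"
```

```text
t6.75 th 0.799 yaw 0.828 r 118.2 pull 8.40 (spring 9.33) rad 1.51 fz -0.62 19.604106370095128 20.01874029636383
```

>>> play_rows([
  [0,-1.8,0,0,0,-0.015],
  [-0.1,-3.6,0,0,0,-0.03],
  [-0.1,-3.6,0,0,0,-0.03],
  [-0.1,-3.6,0,0,0,-0.03],
])

```text
clock: 7.15
tcp_pos: [527.3, 11.8, 102.1]
orientation: [[-0.815, 0.58, 0.004], [0.58, 0.815, 0.005], [-0.001, 0.006, -1.0]]
ft_force: [4.4, 8.4, -0.5]
grip_width: 19.6
grip_force: 20.0
```

```bash
python3 -c "from h import *;rep()"
```

```text
t7.15 th 0.829 yaw 0.858 r 118.2 pull 9.35 (spring 9.53) rad 1.50 fz -0.47 19.58878142403984 20.018682181835175
```

>>> play_rows([
  [0,-1.2,0,0,0,-0.01],
  [0,-2.4,0,0,0,-0.02],
  [0,-2.4,0,0,0,-0.02],
  [0,-2.4,0,0,0,-0.02],
])

```text
clock: 7.55
tcp_pos: [525.9, 9.9, 102.1]
orientation: [[-0.826, 0.563, 0.004], [0.563, 0.826, 0.005], [-0.001, 0.006, -1.0]]
ft_force: [4.5, 7.7, -0.3]
grip_width: 20.2
grip_force: 20.0
```

```bash
python3 -c "from h import *;rep()"
```

```text
t7.55 th 0.849 yaw 0.878 r 118.2 pull 8.87 (spring 9.66) rad 0.82 fz -0.35 20.234924293571375 20.019703209400177
```

>>> play_rows([
  [0,-1.8,0,0,0,-0.015],
  [-0.1,-3.6,0,0,0,-0.03],
  [-0.1,-3.6,0,0,0,-0.03],
  [-0.1,-3.6,0,0,0,-0.03],
])

```text
clock: 7.95
tcp_pos: [523.8, 7.0, 102.1]
orientation: [[-0.843, 0.538, 0.004], [0.538, 0.843, 0.005], [-0.001, 0.006, -1.0]]
ft_force: [3.1, 7.8, -0.6]
grip_width: 19.7
grip_force: 20.0
```

```bash
python3 -c "from h import *;rep()"
```

```text
t7.95 th 0.879 yaw 0.908 r 118.2 pull 8.20 (spring 9.87) rad 1.79 fz -0.63 19.66756247800565 20.019645988941193
```

>>> play_rows([
  [0,1.8,0,0,0,0.015],
  [-0.1,3.6,0,0,0,0.03],
  [-0.1,3.6,0,0,0,0.03],
  [-0.1,3.6,0,0,0,0.03],
])

```text
clock: 8.35
tcp_pos: [525.9, 9.9, 102.1]
orientation: [[-0.826, 0.563, 0.004], [0.563, 0.826, 0.005], [-0.001, 0.006, -1.0]]
ft_force: [3.0, 8.0, -0.3]
grip_width: 19.4
grip_force: 20.0
```

```bash
python3 -c "from h import *;rep()"
```

```text
t8.35 th 0.849 yaw 0.878 r 118.1 pull 8.25 (spring 9.66) rad 2.28 fz -0.34 19.42714151650414 20.01945197582245
```

>>> play_rows([
  [0,-2.4,0,0,0,-0.02],
  [-0.2,-4.8,0,0,0,-0.04],
  [-0.3,-7.2,0,0,0,-0.06],
  [-0.3,-7.2,0,0,0,-0.06],
  [-0.3,-7.2,0,0,0,-0.06],
])

```text
clock: 8.85
tcp_pos: [522.0, 4.1, 102.1]
orientation: [[-0.859, 0.513, 0.004], [0.513, 0.859, 0.006], [-0.001, 0.007, -1.0]]
ft_force: [3.9, 7.7, -0.9]
grip_width: 19.6
grip_force: 20.0
```

```bash
python3 -c "from h import *;rep()"
```

```text
t8.85 th 0.909 yaw 0.938 r 118.1 pull 8.57 (spring 10.06) rad 0.88 fz -0.85 19.62795039573886 20.018106400966644
```

>>> play_rows([
  [0,-1.8,0,0,0,-0.015],
  [-0.1,-3.6,0,0,0,-0.03],
  [-0.1,-3.6,0,0,0,-0.03],
  [-0.1,-3.6,0,0,0,-0.03],
])

```text
clock: 9.25
tcp_pos: [520.1, 1.1, 102.1]
orientation: [[-0.874, 0.487, 0.004], [0.487, 0.874, 0.006], [-0.0, 0.007, -1.0]]
ft_force: [3.6, 8.9, 0.2]
grip_width: 19.6
grip_force: 20.0
```

```bash
python3 -c "from h import *;rep()"
```

```text
t9.25 th 0.938 yaw 0.968 r 118.1 pull 9.55 (spring 10.26) rad 1.46 fz 0.19 19.568505170044048 20.019177496433258
```

>>> play_rows([
  [0,-1.2,0,0,0,-0.01],
  [0,-2.4,0,0,0,-0.02],
  [0,-2.4,0,0,0,-0.02],
  [0,-2.4,0,0,0,-0.02],
])

```text
clock: 9.65
tcp_pos: [519.2, -0.5, 102.1]
orientation: [[-0.883, 0.469, 0.004], [0.469, 0.883, 0.007], [-0.001, 0.008, -1.0]]
ft_force: [4.7, 12.3, -0.4]
grip_width: 19.7
grip_force: 20.0
```

```bash
python3 -c "from h import *;rep()"
```

```text
t9.65 th 0.954 yaw 0.988 r 118.1 pull 12.95 (spring 10.36) rad 2.08 fz -0.45 19.73977908861881 20.02577617764473
```

>>> play_rows([
  [0,1.8,0,0,0,0.015],
  [-0.1,3.6,0,0,0,0.03],
  [-0.2,5.4,0,0,0,0.045],
  [-0.3,7.2,0,0,0,0.06],
  [-0.3,7.2,0,0,0,0.06],
  [-0.3,7.2,0,0,0,0.06],
])

```text
clock: 10.25
tcp_pos: [522.7, 5.2, 102.1]
orientation: [[-0.854, 0.521, 0.004], [0.521, 0.853, 0.006], [-0.0, 0.007, -1.0]]
ft_force: [2.9, 8.5, 0.2]
grip_width: 19.7
grip_force: 20.0
```

```bash
python3 -c "from h import *;rep()"
```

```text
t10.25 th 0.897 yaw 0.929 r 118.1 pull 8.68 (spring 9.99) rad 2.21 fz 0.25 19.65912409739759 20.018079578876495
```

Keep easing, in small steps.

>>> play_rows([
  [0,1.2,0,0,0,0.01],
  [0,2.4,0,0,0,0.02],
  [0,2.4,0,0,0,0.02],
  [0,2.4,0,0,0,0.02],
])

```text
clock: 10.65
tcp_pos: [523.7, 6.8, 102.1]
orientation: [[-0.843, 0.538, 0.003], [0.538, 0.843, 0.005], [-0.0, 0.006, -1.0]]
ft_force: [2.5, 7.0, 0.5]
grip_width: 19.8
grip_force: 20.0
```

```bash
python3 -c "from h import *;rep()"
```

```text
t10.65 th 0.881 yaw 0.909 r 118.1 pull 7.18 (spring 9.88) rad 1.80 fz 0.48 19.80364137939645 20.013068318367004
```

>>> play_rows([
  [0,1.2,0,0,0,0.01],
  [0,2.4,0,0,0,0.02],
  [0,2.4,0,0,0,0.02],
  [0,2.4,0,0,0,0.02],
])

```text
clock: 11.05
tcp_pos: [524.0, 7.1, 102.1]
orientation: [[-0.832, 0.554, 0.001], [0.554, 0.832, 0.002], [0.0, 0.002, -1.0]]
ft_force: [-0.8, 6.4, 4.0]
grip_width: 19.7
grip_force: 20.0
```

```bash
python3 -c "from h import *;rep()"
```

```text
t11.05 th 0.878 yaw 0.889 r 118.1 pull 4.86 (spring 9.86) rad 4.23 fz 3.96 19.71220897438571 20.00257283449173
```

>>> play_rows([
  [0,1,0,0,0,0],
  [0,2,0,0,0,0],
  [0,2,0,0,0,0],
  [0,2,0,0,0,0],
])

```text
clock: 11.45
tcp_pos: [524.1, 7.4, 102.1]
orientation: [[-0.832, 0.554, -0.001], [0.554, 0.832, -0.0], [0.001, -0.001, -1.0]]
ft_force: [-3.1, 2.4, 5.7]
grip_width: 19.4
grip_force: 20.0
```

```bash
python3 -c "from h import *;rep()"
```

```text
t11.45 th 0.875 yaw 0.889 r 118.1 pull 0.22 (spring 9.84) rad 3.89 fz 5.66 19.403883648138798 20.00335156917572
```

>>> play_rows([
  [0,0,0,0,0,0],
  [0,0,0,0,0,0],
  [0,0,0,0,0,0],
  [0,0,0,0,0,0],
  [0,0,0,0,0,0],
  [0,0,0,0,0,0],
], jaw=0.4)

```text
clock: 12.05
tcp_pos: [524.6, 7.6, 101.3]
orientation: [[-0.832, 0.555, -0.0], [0.555, 0.832, -0.0], [0.0, -0.0, -1.0]]
ft_force: [0.2, -0.8, 0.2]
grip_width: 56.4
grip_force: 0.0
```

>>> play_rows([
  [0,0,-40,0,0,0],
  [0,0,-80,0,0,0],
  [0,0,-110,0,0,0],
  [0,0,-110,0,0,0],
  [0,0,-110,0,0,0],
])

```text
clock: 12.55
tcp_pos: [525.0, 7.6, 211.8]
orientation: [[-0.832, 0.555, 0.001], [0.555, 0.832, -0.0], [-0.001, 0.001, -1.0]]
ft_force: [0.3, -0.1, -0.8]
grip_width: 56.6
grip_force: 0.0
```

```bash
python3 - <<'E'
from h import *
rep();s=get_state();print(s["tcp_pos"],s["orientation"],s["joint_positions"],s["ft_force"])
f=grab_frame("wrist");cv2.imwrite("pics/w2.png",f["image"]);np.savez("w2.npz",**f)
E
```

```text
t12.55 th 0.869 yaw 0.889 r 117.6 pull 0.14 (spring 9.80) rad -0.31 fz -0.81 56.61486283465262 0.0
[524.95231989   7.61016995 211.82674771] [[-8.32176840e-01  5.54508616e-01  1.37894782e-03]
 [ 5.54508806e-01  8.32177811e-01 -2.75831468e-04]
 [-1.30048071e-03  5.35098151e-04 -9.99999011e-01]] [-1.50395422e-01  9.40430966e-02  1.65676413e+00 -6.72143792e-05
  1.38938072e+00 -1.13340685e+00] [ 0.33793505 -0.06307945 -0.81256864]
```

View pics/w2.png

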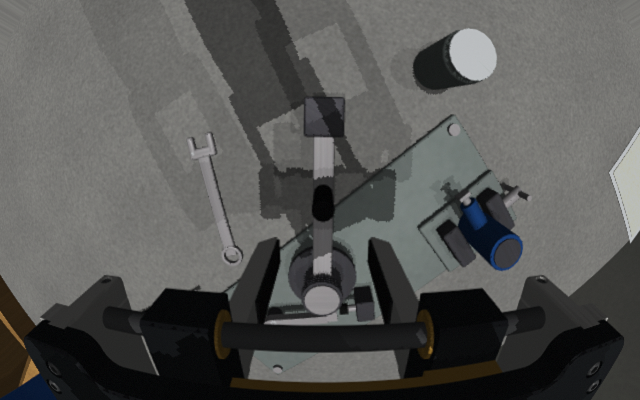

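The striker stays cocked with the gripper off it: post at (323,203), pivot at (322,300). Next I move behind the tab with the fingers shut.

>>> play_rows([
  [-31,-17,0,0,0,-0.02],
  [-61,-35,0,0,0,-0.04],
  [-92,-52,0,0,0,-0.06],
  [-123,-70,0,0,0,-0.08],
  [-153,-87,0,0,0,-0.1],
  [-184,-104,0,0,0,-0.11],
  [-215,-122,0,0,0,-0.11],
  [-245,-139,0,0,0,-0.11],
  [-245,-139,0,0,0,-0.11],
  [-245,-139,0,0,0,-0.11],
], jaw=1)

```text
clock: 13.6
tcp_pos: [650.1, -243.6, 208.1]
orientation: [[-0.887, 0.461, -0.005], [0.461, 0.887, 0.003], [0.006, 0.0, -1.0]]
ft_force: [-0.7, 0.1, 0.1]
grip_width: 0.6
grip_force: 0.0
```

```bash
python3 - <<'E'
from h import *
s=get_state();print(s["clock"],s["tcp_pos"],s["orientation"],s["ft_force"],s["grip_width"])
f=grab_frame("wrist");cv2.imwrite("pics/w3.png",f["image"]);np.savez("w3.npz",**f)
E
```

```text
13.6 [ 650.1034625  -243.61844695  208.10895914] [[-8.87450622e-01  4.60878644e-01 -4.71908809e-03]
 [ 4.60869213e-01  8.87463041e-01  2.98649790e-03]
 [ 5.56442937e-03  4.75487004e-04 -9.99984405e-01]] [-0.71529838  0.1120743   0.13605032] 0.5724011048188432
```

View pics/w3.png

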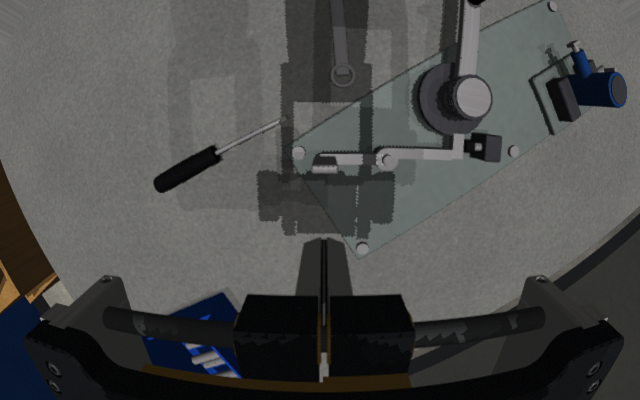

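The tab's bright top strip is at about (325,169), straight ahead of the shut fingers, whose tips are at about (324,240). The striker is still cocked.

```bash
python3 - <<'E'
from h import *
f=dict(np.load("w3.npz"));s=get_state();R=s["orientation"]
for p in[(313,169,114),(325,169,114),(338,169,114),(325,173,114),(470,97,97)]:
    w=wcast(f,*p);print(p,w,(w-s["tcp_pos"])@R)
E
```

```text
(313, 169, 114) [ 613.97296592 -234.20759041  114.        ] [35.70629753 -9.05851487 95.03428259]
(325, 169, 114) [ 618.91388419 -224.70976878  114.        ] [35.68663181  1.6475988  95.03997493]
(338, 169, 114) [ 624.23663905 -214.39863164  114.        ] [35.70192267 13.25152031 95.0463156 ]
(325, 173, 114) [ 622.14353868 -226.38086605  114.        ] [32.05029519  1.6489308  95.0229903 ]
(470, 97, 97) [620.30045923 -63.41979589  97.        ] [108.54810503 145.4988709  112.45821766]
```

>>> play_rows([
  [0,2,40,0,0,0],
  [0,2,80,0,0,0],
  [0,2,124,0,0,0],
  [0,2,124,0,0,0],
  [6,2,124,0,0,0],
  [12,2,124,0,0,0],
  [12,2,124,0,0,0],
])

```text
clock: 14.35
tcp_pos: [643.0, -236.7, 91.2]
orientation: [[-0.888, 0.459, 0.005], [0.459, 0.888, -0.002], [-0.005, 0.0, -1.0]]
ft_force: [-0.2, 0.3, 0.4]
grip_width: 0.3
grip_force: 0.0
```

>>> play_rows([
  [3,0,0,0,0,0],
  [6,0,0,0,0,0],
  [9,0,0,0,0,0],
  [11,0,0,0,0,0],
  [11,0,0,0,0,0],
])

```text
clock: 14.85
tcp_pos: [631.6, -231.4, 87.3]
orientation: [[-0.888, 0.46, -0.0], [0.46, 0.888, 0.0], [0.0, 0.0, -1.0]]
ft_force: [1.0, 0.3, 0.8]
grip_width: 0.5
grip_force: 0.0
```

>>> play_rows([
  [2,0,0,0,0,0],
  [4,0,0,0,0,0],
  [6,0,0,0,0,0],
  [6,0,0,0,0,0],
])

```text
clock: 15.25
tcp_pos: [630.8, -230.9, 87.7]
orientation: [[-0.888, 0.46, 0.01], [0.46, 0.888, -0.005], [-0.011, 0.001, -1.0]]
ft_force: [10.9, -5.7, -9.1]
grip_width: 0.6
grip_force: 6.0
```

>>> play_rows([
  [2,0,0,0,0,0],
  [4,0,0,0,0,0],
  [4,0,0,0,0,0],
])

```text
clock: 15.55
tcp_pos: [629.0, -230.1, 87.8]
orientation: [[-0.887, 0.461, 0.014], [0.461, 0.888, -0.007], [-0.016, 0.001, -1.0]]
ft_force: [14.6, -7.4, -11.6]
grip_width: 0.6
grip_force: 8.1
```

```bash
python3 - <<'E'
from h import *
f=grab_frame("wrist");g=grab_frame("scene");np.savez("w4.npz",**f)
a=cv2.resize(f["image"][100:290,200:440],(600,475));b=cv2.resize(g["image"][170:290,170:340],(600,424))
cv2.imwrite("pics/w4.png",f["image"]);cv2.imwrite("pics/m4.png",np.hstack([cv2.resize(a,(400,317)),cv2.resize(b,(400,317))]))
E
```

```text
(no output)
```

View pics/m4.png

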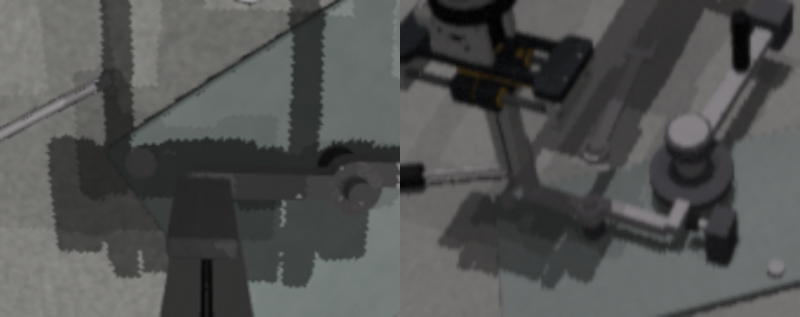

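The fingers sit squarely and centred on the tab's broad side, with nothing else touched and the striker still cocked, so I keep pushing.

>>> play_rows([
  [2,0,0,0,0,0],
  [4,0,0,0,0,0],
  [4,0,0,0,0,0],
  [4,0,0,0,0,0],
])

```text
clock: 16.05
tcp_pos: [625.2, -228.2, 87.8]
orientation: [[-0.887, 0.461, 0.013], [0.461, 0.888, -0.006], [-0.015, 0.001, -1.0]]
ft_force: [13.9, -6.4, -10.2]
grip_width: 0.4
grip_force: 7.7
```

Moving at a steady load now; about 7 mm in.

>>> play_rows([
  [2,0,0,0,0,0],
  [4,0,0,0,0,0],
  [4,0,0,0,0,0],
  [4,0,0,0,0,0],
])

```text
clock: 16.45
tcp_pos: [616.9, -222.9, 87.8]
orientation: [[-0.888, 0.46, 0.002], [0.46, 0.888, 0.0], [-0.002, 0.001, -1.0]]
ft_force: [3.8, 2.1, -0.9]
grip_width: 0.6
grip_force: 1.8
```

Tripped: the load fell away. I back off the tab, lift clear and look.

>>> play_rows([
  [-10,0,0,0,0,0],
  [-25,0,0,0,0,0],
  [-40,0,0,0,0,0],
  [-45,0,0,0,0,0],
  [-45,0,-40,0,0,0],
  [-45,0,-80,0,0,0],
  [-45,0,-120,0,0,0],
  [-45,0,-120,0,0,0],
  [-45,0,-120,0,0,0],
  [-45,0,-120,0,0,0],
])

```text
clock: 17.45
tcp_pos: [654.4, -243.3, 205.0]
orientation: [[-0.888, 0.46, -0.004], [0.46, 0.888, 0.002], [0.005, -0.0, -1.0]]
ft_force: [0.2, 0.2, -0.0]
grip_width: 0.5
grip_force: 0.0
```

```bash
python3 - <<'E'
from h import *
s=get_state();print(s["clock"],s["tcp_pos"],s["ft_force"])
f=grab_frame("top");g=grab_frame("scene");w=grab_frame("wrist")
a=cv2.resize(f["image"][125:215,240:435],(700,323));b=cv2.resize(g["image"][170:280,200:440],(600,275))
cv2.imwrite("pics/m5.png",np.vstack([a,cv2.copyMakeBorder(b,0,0,0,100,cv2.BORDER_CONSTANT)]))
E
```

```text
17.45 [ 654.37846905 -243.32984674  205.01474495] [ 0.20401902  0.2004004  -0.00838751]
```

View pics/m5.png

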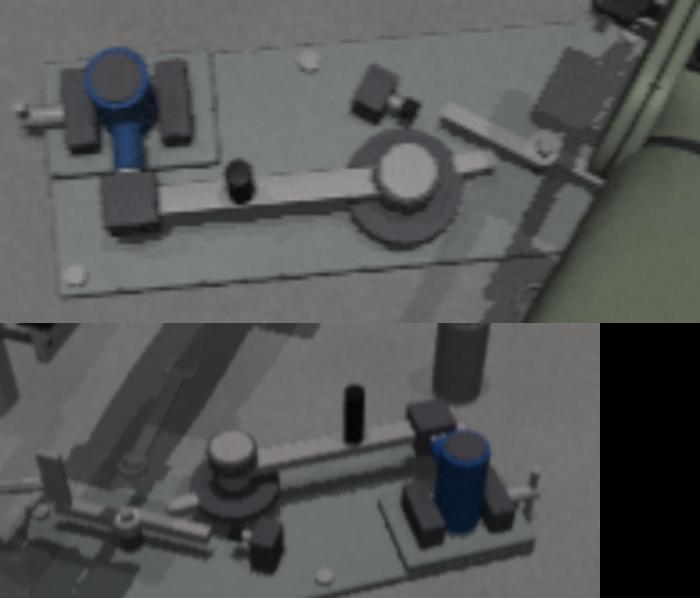

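The striker is uncocked and its head, at (131,202), now sits against the blue boss. The bright pin gap seen at the start is gone, so the pin is home. The hand is clear and the other tools have not moved.

```bash
python3 -c "from station import *;print(hand_in())"
```

```text
the job is handed in; nothing more can be done
None
```

The job is handed in: I cocked the striker (it touched the buffer lightly, about 4 N at the post), let it go and tripped it; the last picture shows the pin home, the striker uncocked and the hand clear, at about 17.5 s.

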